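# Flip the stock tags on the workshop supply rack

## Robot

A 6-joint arm with a two-finger parallel gripper is mounted at the origin on the work surface. World frame = base frame: x ahead of the robot, y to its left, z up, the work surface at z = 0. Lengths are in mm, angles in degrees, forces in N, time in s.
With the tool pointing down it reaches from about 300 to 875 mm from the base axis. Payload 6.4 kg.
Tool frame: the origin (TCP) lies on the centre line of the jaws, within the pads' length; the fingertips stand tips_ahead ahead of it and the grasp point (between the pads) lies 6 mm ahead of it (tips_ahead is the distance from the TCP to the fingertips, in mm); z points along the fingers, y is the direction in which the jaws open and shut (so a half turn about z gives the same grasp; the last joint's range is limited). The gripper opens to 85 mm and grips with 20 to 120 N. Pads are 22 mm wide; open, the fingers measure 114 mm over their backs; the gripper's body (76 mm by 85 mm) begins 54 mm behind the grasp point. The pads swing forward as they close: fully open they stand 13 mm farther back than shut.
Start: joints at [-88.081, 10.359, 92.074, -0, 77.567, -11.82], TCP at [136.583, -558.557, 256.288] pointing down, gripper open.
Joint ranges: [-171.53, 171.53], [-51.25, 118.39], [17.06, 147.69], [-65.23, 245.23], [0, 150.52], [-178.68, 178.68]. Speed limits (degrees/s): [147.25, 147.25, 172.46, 180, 180, 180].

## Interface

Orientations are given as a 3x3 rotation matrix whose columns are the frame's x, y, z axes.
In Python, from bench import get_state, get_image, camera_params, sign_off, tips_ahead gives the robot as it stands.
- The arm moves only by the tool servo_tool, never from a script. Its argument "targets" is a list of rows, each an object with "travel": the shift along the tool's x, y, z as a fraction of full scale, a list of three; "dr": the turn, a rotation vector about the tool's x, y, z as a fraction of full scale, a list of three; "grip": the closure, from 0 (fully open) to 1 (shut). A call has 1 to 12 rows; each row shifts and turns the pose as measured when the row begins, along the tool's axes as they then stand; what a row does not reach is not made up. Full scale, the value 1, is 0.02 m for a shift and 0.1 rad for a turn. A row lasts 1/8 s, in which the tool goes at most 62.5 mm and 10.7 degrees, less where a joint would pass 70% of its speed; a pose out of reach is approached as far as the arm can. A call with a number of a shift or a turn outside -1 to 1 is refused whole. A call with a gripper value outside its range is refused whole. The fingers move at their own pace and stop on an object; the grip force is fixed at half the most. Time passes only in rows, so rows that do not move let the fingers close. It gives the time, the measured TCP pose, the force and the opening at its end, in the units of the state.
- get_state(): the state, without advancing time (a new reading comes with each control period).
- get_image(name): name is "scene" or "top"; returns the picture (384x512x3 uint8, red, green, blue); there is no depth.
- camera_params(name): a dict with "K" (3x3 intrinsics, pixels), "world_to_cam" (4x4, takes a point from world to camera coordinates). Camera axes: x right, y down, z forward; pixel columns grow to the right and rows downward; lengths in mm; the calibration is good to about 2 mm. A picture is of the moment at which its call begins. camera_params takes no time and is no camera call.
- sign_off(): hands the job in, once; it reports no verdict.
The state is a dict: "time_s": time; "joint_positions": joint angles; "joint_vel": joint speeds; "effort": joint torques, N m; "tcp_pos": TCP position; "ee_rot": TCP orientation; "ft_force": force on the tool from outside, world axes, zero at the start; "ft_torque": the same for the moment, N m; "grip_width": finger opening in mm.
Only numpy, scipy, OpenCV 4.12 (cv2) and the standard library are available. Lean on these libraries where they do the work, as an engineer would, in place of code of your own. Each camera call takes 0.05 s, during which the arm holds its last target.

## Task

Set the flip tags on the supply rack to match the bins: a bin that is full to the brim shows the solid disc on its tag, and a bin that is empty or nearly empty shows the open ring. Swing over every tag that is wrong by pushing its tab gently with a fingertip until it lies flat against the other half of its back plate; at the end all four tags must be right. Do not pinch the tags, and do not pick up or shift the bins or the other things on the table.

Things in the scene. Friction and masses are not known exactly. Their poses are not given: they have to be found in the camera images.
- rack: Plywood supply rack, fixed: base tray 460 mm wide (y) and an upright panel 12 mm thick and 105 mm high along y. Origin: under the middle of the panel, on the table; x points away from the robot to the four bins on the tray, z up. Turned up to 0.18 rad. The four tag holders are clipped on the panel's top edge and the bins stand in four places 108 mm apart.
- holder_a: Tag holder a, fixed on the panel's top edge: dark steel back plate 90 mm wide (y), 60 mm high, 4 mm thick. Origin: middle of the plate's lower edge, 105 mm above the table; axes as the rack's. Its tag turns on a vertical pin 7 mm to +x of the origin. Which holder is in which place changes; it belongs to the bin straight in front of it.
- tag_a (a joint): Angle (rad) of holder a's white tag, a leaf 5 mm thick reaching 42 mm from the pin. 0: flat on the back plate's +y half, open ring shown on its +x face. 1.57: straight out to +x over the bin. 3.14: flat on the -y half, solid disc shown. Stops at 0 and 3.14. About 0.4 N on the tab turns it; it stays where it is left (friction hinge, no spring).
- tag_a_tab (a point): Centre of tag a's thumb tab, the leaf's upper part, 182 mm above the table and 27 mm from the pin. The tab is 5 mm thick, 12 to 42 mm from the pin, and stands free from the back plate's top (165 mm above the table) up to 197 mm: a fingertip coming down on its -x side there can push it out and round. x axis: across the leaf; y axis: outwards from the pin.
- holder_b: Tag holder b, fixed on the panel's top edge: dark steel back plate 90 mm wide (y), 60 mm high, 4 mm thick. Origin: middle of the plate's lower edge, 105 mm above the table; axes as the rack's. Its tag turns on a vertical pin 7 mm to +x of the origin. Which holder is in which place changes; it belongs to the bin straight in front of it.
- tag_b (a joint): Angle (rad) of holder b's white tag, a leaf 5 mm thick reaching 42 mm from the pin. 0: flat on the back plate's +y half, open ring shown on its +x face. 1.57: straight out to +x over the bin. 3.14: flat on the -y half, solid disc shown. Stops at 0 and 3.14. About 0.4 N on the tab turns it; it stays where it is left (friction hinge, no spring).
- tag_b_tab (a point): Centre of tag b's thumb tab, the leaf's upper part, 182 mm above the table and 27 mm from the pin. The tab is 5 mm thick, 12 to 42 mm from the pin, and stands free from the back plate's top (165 mm above the table) up to 197 mm: a fingertip coming down on its -x side there can push it out and round. x axis: across the leaf; y axis: outwards from the pin.
- holder_c: Tag holder c, fixed on the panel's top edge: dark steel back plate 90 mm wide (y), 60 mm high, 4 mm thick. Origin: middle of the plate's lower edge, 105 mm above the table; axes as the rack's. Its tag turns on a vertical pin 7 mm to +x of the origin. Which holder is in which place changes; it belongs to the bin straight in front of it.
- tag_c (a joint): Angle (rad) of holder c's white tag, a leaf 5 mm thick reaching 42 mm from the pin. 0: flat on the back plate's +y half, open ring shown on its +x face. 1.57: straight out to +x over the bin. 3.14: flat on the -y half, solid disc shown. Stops at 0 and 3.14. About 0.4 N on the tab turns it; it stays where it is left (friction hinge, no spring).
- tag_c_tab (a point): Centre of tag c's thumb tab, the leaf's upper part, 182 mm above the table and 27 mm from the pin. The tab is 5 mm thick, 12 to 42 mm from the pin, and stands free from the back plate's top (165 mm above the table) up to 197 mm: a fingertip coming down on its -x side there can push it out and round. x axis: across the leaf; y axis: outwards from the pin.
- holder_d: Tag holder d, fixed on the panel's top edge: dark steel back plate 90 mm wide (y), 60 mm high, 4 mm thick. Origin: middle of the plate's lower edge, 105 mm above the table; axes as the rack's. Its tag turns on a vertical pin 7 mm to +x of the origin. Which holder is in which place changes; it belongs to the bin straight in front of it.
- tag_d (a joint): Angle (rad) of holder d's white tag, a leaf 5 mm thick reaching 42 mm from the pin. 0: flat on the back plate's +y half, open ring shown on its +x face. 1.57: straight out to +x over the bin. 3.14: flat on the -y half, solid disc shown. Stops at 0 and 3.14. About 0.4 N on the tab turns it; it stays where it is left (friction hinge, no spring).
- tag_d_tab (a point): Centre of tag d's thumb tab, the leaf's upper part, 182 mm above the table and 27 mm from the pin. The tab is 5 mm thick, 12 to 42 mm from the pin, and stands free from the back plate's top (165 mm above the table) up to 197 mm: a fingertip coming down on its -x side there can push it out and round. x axis: across the leaf; y axis: outwards from the pin.
- bin_vials: Loose grey bin, 130 (x) x 98 (y) x 75 mm high, walls 3 mm, low front lip to +x; FULL to the brim: 24 standing capped sample vials. Origin: centre of its underside, on the rack's 6 mm base, 78 mm to +x of the panel's middle, straight in front of its tag holder (same y in the rack's frame within 5 mm). Which bin stands in which of the four places changes.
- bin_packs: Loose grey bin, 130 (x) x 98 (y) x 75 mm high, walls 3 mm, low front lip to +x; FULL to the brim: ten slide packs standing on edge. Origin: centre of its underside, on the rack's 6 mm base, 78 mm to +x of the panel's middle, straight in front of its tag holder (same y in the rack's frame within 5 mm). Which bin stands in which of the four places changes.
- bin_low: Loose grey bin, 130 (x) x 98 (y) x 75 mm high, walls 3 mm, low front lip to +x; NOT full: only two vials lie on its floor. Origin: centre of its underside, on the rack's 6 mm base, 78 mm to +x of the panel's middle, straight in front of its tag holder (same y in the rack's frame within 5 mm). Which bin stands in which of the four places changes.
- bin_empty: Loose grey bin, 130 (x) x 98 (y) x 75 mm high, walls 3 mm, low front lip to +x; EMPTY. Origin: centre of its underside, on the rack's 6 mm base, 78 mm to +x of the panel's middle, straight in front of its tag holder (same y in the rack's frame within 5 mm). Which bin stands in which of the four places changes.
- water_bottle: Clear loose bottle with a white cap, 62 mm across, 185 mm high, left of the rack (+y); leave alone. Origin: centre of its underside.
- towel_roll: Loose white paper towel roll standing on end, 116 mm across, 230 mm high, right of the rack (-y); leave alone. Origin: centre of its underside.
- slide_box: Loose wooden slide box, 60 x 90 x 34 mm, between robot and rack; leave alone. Origin: centre of its underside.
- dropper_bottle: Small loose amber bottle with a black cap, 32 mm across, 78 mm high, between robot and rack; leave alone. Origin: centre of its underside.
Not all that is in view belongs to the job. What is shaped like the bin_packs but green or yellow is not meant.

How it is judged:
By the outcome, as a careful person would: the job done as asked, in the order asked, and still so for the second after the job is handed in, with the robot touching nothing.
It also fails if it takes over 58 s, if anything falls off the work surface, if the arm or the gripper's body presses on something with over 40 N, if the wrist force passes 120 N, or if a joint passes its speed limit or range.

## Working session

There is one attempt and no reset: what is moved stays moved. The work goes in short steps, Python scripts to look and compute and a tool call to move; the robot and the scene stay as the last step left them, time stands still between calls to the robot, and variables do not carry over. Pictures are saved under pics/ and viewed, and the job is handed in when it is done.

Besides the shell and the picture viewer there is one more tool, called after ">>>" as name(argument=value, ...) on one line, values as JSON. servo_tool: Moves the arm, as the interface text tells. Shift numbers are shares of 0.02 m and turn numbers shares of 0.1 rad, none past 1 either way. Its arguments: {"type":"object","properties":{"targets":{"type":"array","items":{"type":"object","properties":{"travel":{"type":"array","items":{"type":"number"}},"dr":{"type":"array","items":{"type":"number"}},"grip":{"type":"number"}}}}},"required":["targets"]}

```bash
ls; mkdir -p pics; python3 - <<'E'
from bench import *
import cv2
s=get_state();print(s)
try: print(tips_ahead)
except Exception as e: print(e)
for n in ("scene","top"):
    im=get_image(n); cv2.imwrite(f"pics/{n}0.png",cv2.cvtColor(im,cv2.COLOR_RGB2BGR))
    c=camera_params(n);print(c)
E
```

```text
pics
{'time_s': 0.0, 'joint_positions': array([-8.80787106e+01,  1.04022754e+01,  9.21319278e+01,  1.44954520e-03,
        7.75660978e+01, -1.18178655e+01]), 'joint_vel': array([-0.01431278,  0.01434261,  0.10481284, -0.03417819, -0.05816149,
       -0.03414088]), 'effort': array([ 3.09126581e-04, -4.44875801e+01, -3.51331866e+01, -3.00874472e-04,
        9.26198554e-03,  4.43419850e-06]), 'tcp_pos': array([ 136.59261999, -558.02265247,  255.37806404]), 'ee_rot': array([[ 9.71388348e-01,  2.37496689e-01, -3.39989254e-05],
       [ 2.37496383e-01, -9.71386846e-01,  1.75042665e-03],
       [ 3.82694423e-04, -1.70841867e-03, -9.99998467e-01]]), 'ft_force': array([0.83166202, 0.79592996, 0.05689592]), 'ft_torque': array([-0.03581195,  0.03097715, -0.03102856]), 'grip_width': 85.64519532621274}
25.0
{'K': array([[454.51900282,   0.        , 254.79673556],
       [  0.        , 454.51900282, 195.26564275],
       [  0.        ,   0.        ,   1.        ]]), 'world_to_cam': array([[ 5.71938766e-01,  8.20284902e-01,  4.32757672e-03,
        -2.83213203e+02],
       [ 6.67263566e-01, -4.62164055e-01, -5.84092219e-01,
        -2.19356906e+02],
       [-4.77121978e-01,  3.36952617e-01, -8.11675768e-01,
         1.51443539e+03],
       [ 0.00000000e+00,  0.00000000e+00,  0.00000000e+00,
         1.00000000e+00]])}
{'K': array([[396.01991866,   0.        , 256.03524023],
       [  0.        , 396.01991866, 189.16752645],
       [  0.        ,   0.        ,   1.        ]]), 'world_to_cam': array([[ 2.52195313e-02, -9.99673076e-01, -4.20917954e-03,
         1.78768975e+01],
       [-9.98926719e-01, -2.50366215e-02, -3.89689317e-02,
         4.74663462e+02],
       [ 3.88508082e-02,  5.18744011e-03, -9.99231557e-01,
         1.37404371e+03],
       [ 0.00000000e+00,  0.00000000e+00,  0.00000000e+00,
         1.00000000e+00]])}
```

```bash
python3 - <<'E'
import cv2
a=cv2.imread("pics/scene0.png");b=cv2.imread("pics/top0.png")
cv2.imwrite("pics/s1.png",cv2.resize(a,(800,600),interpolation=cv2.INTER_CUBIC))
cv2.imwrite("pics/t1.png",cv2.resize(b,(800,600),interpolation=cv2.INTER_CUBIC))
E
```

```text
(no output)
```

View pics/s1.png

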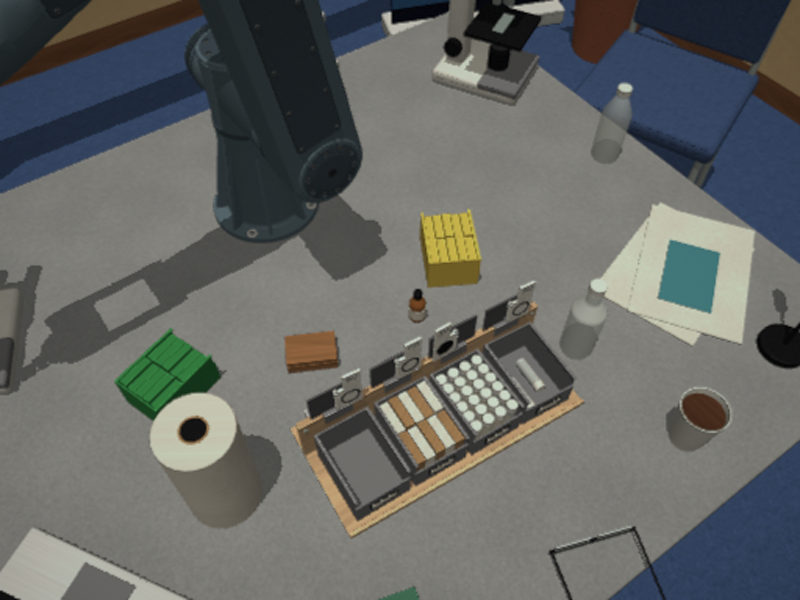

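View pics/t1.png

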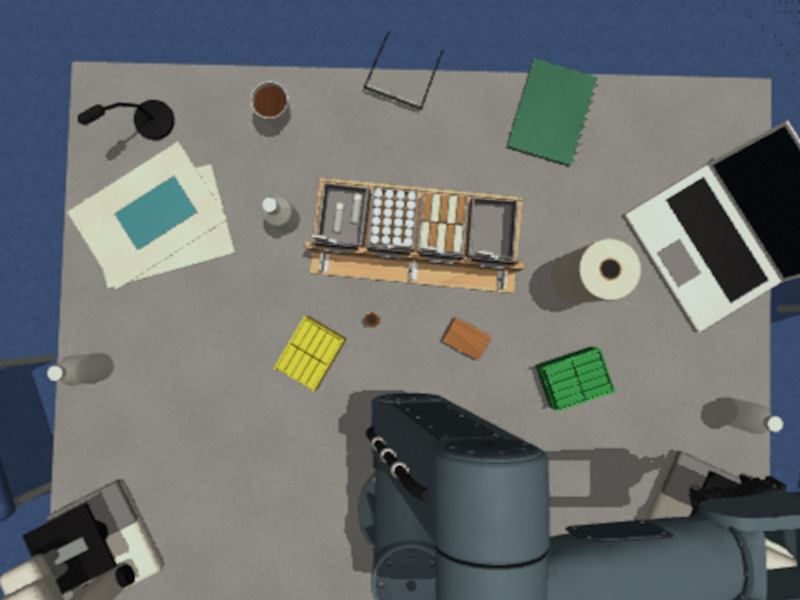

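```bash
python3 - <<'E'
import cv2
a=cv2.imread("pics/scene0.png");b=cv2.imread("pics/top0.png")
c=a[175:300,180:350];cv2.imwrite("pics/s2.png",cv2.resize(c,None,fx=4.7,fy=4.7,interpolation=cv2.INTER_CUBIC))
c=b[108:192,190:345];cv2.imwrite("pics/t2.png",cv2.resize(c,None,fx=5,fy=5,interpolation=cv2.INTER_CUBIC))
E
```

```text
(no output)
```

View pics/s2.png

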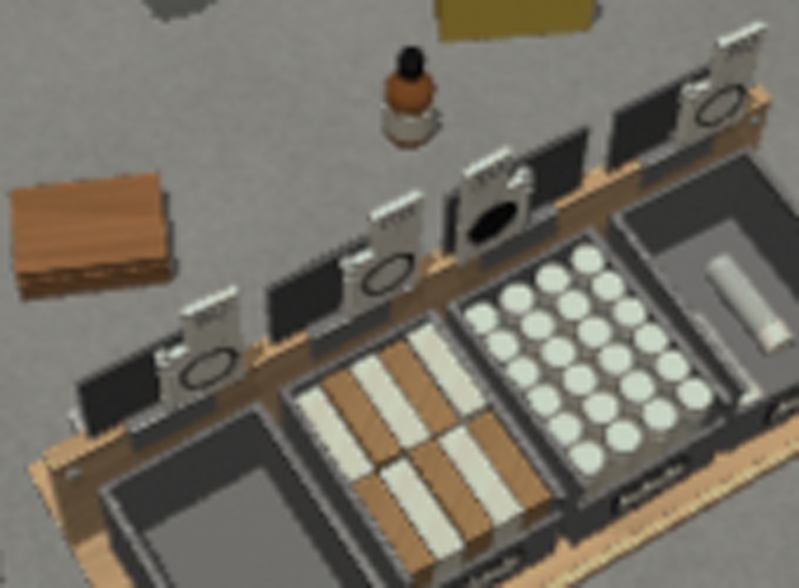

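View pics/t2.png

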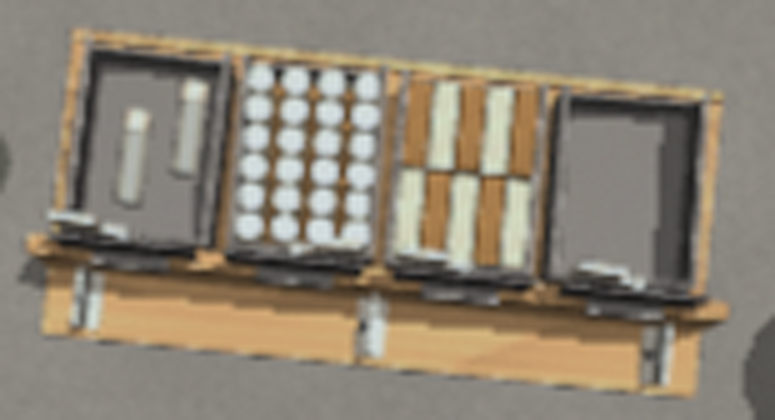

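Only the tag at the slide-pack bin is wrong: it shows a ring at scene crop (390,270). The vials tag shows a disc and is right, and the low and empty bins show rings and are right. The green and yellow pack look-alikes are off the rack. Next I'll measure the rack.

```bash
cat > h.py <<'E'
import numpy as np
from bench import *
def ray(n,u,v):
    c=camera_params(n);T=c["world_to_cam"];R=T[:3,:3]
    d=R.T@np.linalg.inv(c["K"])@np.array([u,v,1.]);o=-R.T@T[:3,3];return o,d
def at(n,u,v,z):
    o,d=ray(n,u,v);return o+d*(z-o[2])/d[2]
def proj(n,p):
    c=camera_params(n);T=c["world_to_cam"];q=c["K"]@(T[:3,:3]@np.asarray(p,float)+T[:3,3]);return q[:2]/q[2]
E
python3 - <<'E'
from h import *
t=lambda x,y,z:at("top",190+x/5-.4,108+y/5-.4,z)
s=lambda x,y,z:at("scene",180+x/4.7-.4,175+y/4.7-.4,z)
for n,p in dict(bl=(43,333,6),br=(692,395,6),fl=(80,30,6),fr=(722,93,6),pl=(30,245,105),pr=(727,313,105)).items(): print(n,t(*p).round(1))
print("scene tab tops")
for p in [(185,305),(238,290),(370,207),(420,192),(463,167),(513,150),(718,42),(766,26)]: print(s(*p,197).round(1))
print("plate top corners")
for p in [(78,385),(267,290),(447,190),(588,130),(612,115)]: print(s(*p,165).round(1))
E
```

```text
bl [521.6 234.    6. ]
br [ 489.5 -221.7    6. ]
fl [736.6 214.5   6. ]
fr [ 702.8 -239.     6. ]
pl [571.7 229.2 105. ]
pr [ 538.5 -226.1  105. ]
scene tab tops
[ 554.4 -142.5  197. ]
[ 562.1 -116.6  197. ]
[559.4 -35.6 197. ]
[566.4  -9.7 197. ]
[566.6  17.3 197. ]
[572.8  44.7 197. ]
[579.6 176.8 197. ]
[586.1 204.9 197. ]
plate top corners
[ 546.  -201.6  165. ]
[553.9 -95.3 165. ]
[557.1  15.8 165. ]
[569.2 100.5 165. ]
[568.8 117.3 165. ]
```

```bash
cat > ov.py <<'E'
from h import *
import cv2
def ov(n,img,roi,f,pose,out,hy=-54,ang=(0,0,np.pi,0),extra=()):
    x0,y0,phi=pose;c,s=np.cos(phi),np.sin(phi)
    W=lambda p:(x0+c*p[0]-s*p[1],y0+s*p[0]+c*p[1],p[2])
    a=cv2.imread(img)[roi[1]:roi[3],roi[0]:roi[2]];a=cv2.resize(a,None,fx=f,fy=f,interpolation=cv2.INTER_CUBIC)
    P=lambda p:tuple(int(round(v)) for v in ((proj(n,W(p))-[roi[0],roi[1]]+.5)*f))
    def poly(ps,col):
        for i in range(len(ps)): cv2.line(a,P(ps[i]),P(ps[(i+1)%len(ps)]),col,1)
    poly([(-6,-230,105),(6,-230,105),(6,230,105),(-6,230,105)],(0,0,255))
    for h,t in zip((-162,-54,54,162),ang):
        poly([(2,h-45,165),(2,h+45,165),(2,h+45,105),(2,h-45,105)],(255,0,0))
        d=np.array([np.sin(t),np.cos(t)]);nn=np.array([d[1],-d[0]])*2.5;q=np.array([7,h])
        poly([tuple(q+d*12+nn)+(197,),tuple(q+d*42+nn)+(197,),tuple(q+d*42-nn)+(197,),tuple(q+d*12-nn)+(197,)],(0,255,0))
    cv2.imwrite(out,a)
E
python3 - <<'E'
from ov import *
for k,p in enumerate([(556,2,-.0728)]):
    ov("scene","pics/scene0.png",(180,170,350,300),4.6,p,"pics/o1.png")
    ov("top","pics/top0.png",(190,100,345,200),5,p,"pics/o2.png")
E
```

```text
(no output)
```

View pics/o1.png

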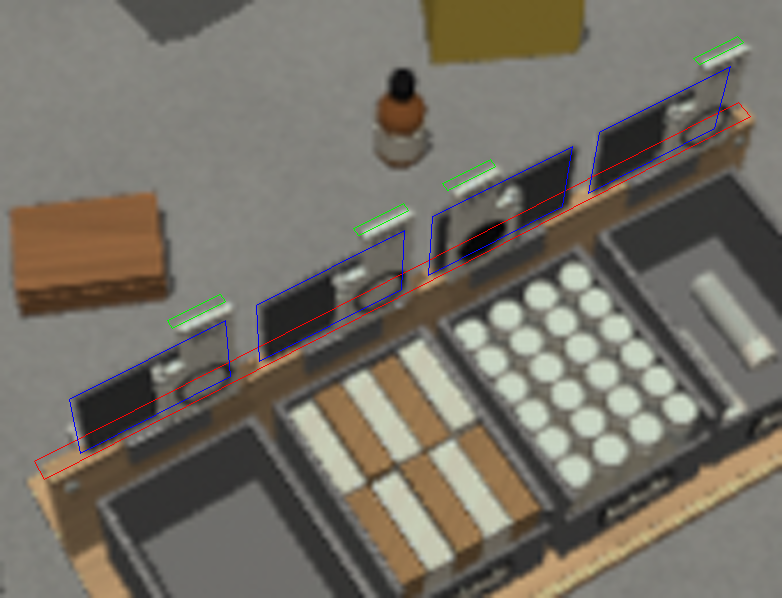

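View pics/o2.png

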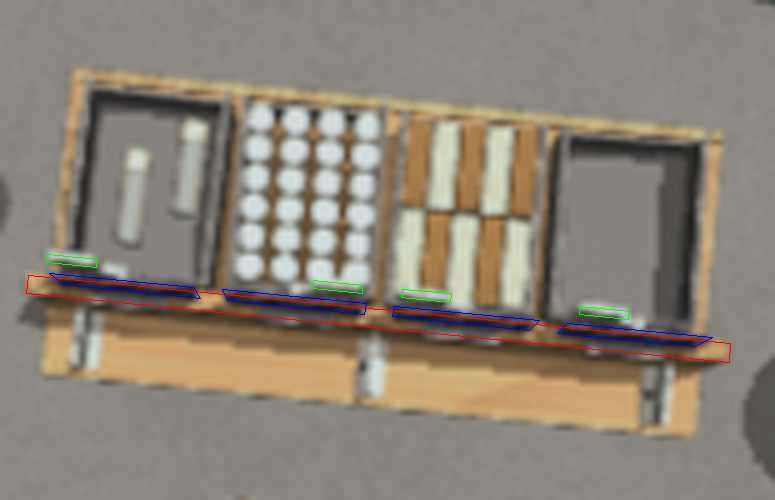

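>>> servo_tool(targets=[{"travel": [0, 0, -1], "dr": [0, 0, 0.8], "grip": 1}, {"travel": [0, 0, -1], "dr": [0, 0, 0.8], "grip": 1}, {"travel": [0, 0, -1], "dr": [0, 0, 0.8], "grip": 1}, {"travel": [0, 0, -1], "dr": [0, 0, 0.8], "grip": 1}])

```text
time_s: 0.6
tcp_pos: [136.5, -556.1, 332.9]
ee_rot: [[0.996, -0.09, -0.0], [-0.09, -0.996, 0.011], [-0.001, -0.011, -1.0]]
ft_force: [0.5, 0.3, -0.4]
grip_width: 12.3
```

>>> servo_tool(targets=[{"travel": [0.62, -1, 0], "dr": [0, 0, 0], "grip": 1}, {"travel": [0.62, -1, 0], "dr": [0, 0, 0], "grip": 1}, {"travel": [0.62, -1, 0], "dr": [0, 0, 0], "grip": 1}, {"travel": [0.62, -1, 0], "dr": [0, 0, 0], "grip": 1}, {"travel": [0.62, -1, 0], "dr": [0, 0, 0], "grip": 1}, {"travel": [0.62, -1, 0], "dr": [0, 0, 0], "grip": 1}, {"travel": [0.62, -1, 0], "dr": [0, 0, 0], "grip": 1}, {"travel": [0.62, -1, 0], "dr": [0, 0, 0], "grip": 1}, {"travel": [0.62, -1, 0], "dr": [0, 0, 0], "grip": 1}, {"travel": [0.62, -1, 0], "dr": [0, 0, 0], "grip": 1}, {"travel": [0.62, -1, 0], "dr": [0, 0, 0], "grip": 1}, {"travel": [0.62, -1, 0], "dr": [0, 0, 0], "grip": 1}])

```text
time_s: 2.1
tcp_pos: [316.1, -308.3, 331.5]
ee_rot: [[0.997, -0.08, -0.001], [-0.08, -0.997, 0.017], [-0.002, -0.017, -1.0]]
ft_force: [0.7, 0.3, -0.4]
grip_width: 0.3
```

```bash
python3 -c "
import bench;print(bench.tips_ahead, bench.get_state()['ee_rot'].round(4))"
```

```text
25.0 [[ 9.968e-01 -7.980e-02 -6.000e-04]
 [-7.980e-02 -9.967e-01  1.720e-02]
 [-2.000e-03 -1.710e-02 -9.999e-01]]
```

>>> servo_tool(targets=[{"travel": [0.66, -1, 0], "dr": [-0.1, 0, 0], "grip": 1}, {"travel": [0.66, -1, 0], "dr": [-0.1, 0, 0], "grip": 1}, {"travel": [0.66, -1, 0], "dr": [0, 0, 0], "grip": 1}, {"travel": [0.66, -1, 0], "dr": [0, 0, 0], "grip": 1}, {"travel": [0.66, -1, 0], "dr": [0, 0, 0], "grip": 1}, {"travel": [0.66, -1, 0], "dr": [0, 0, 0], "grip": 1}, {"travel": [0.66, -1, 0], "dr": [0, 0, 0], "grip": 1}, {"travel": [0.66, -1, 0], "dr": [0, 0, 0], "grip": 1}, {"travel": [0.66, -1, 0], "dr": [0, 0, 0], "grip": 1}, {"travel": [0.66, -1, 0], "dr": [0, 0, 0], "grip": 1}, {"travel": [0.66, -1, 0], "dr": [0, 0, 0], "grip": 1}, {"travel": [0.66, -1, 0], "dr": [0, 0, 0], "grip": 1}])

```text
time_s: 3.6
tcp_pos: [493.9, -55.8, 327.4]
ee_rot: [[0.998, -0.066, -0.004], [-0.066, -0.998, -0.001], [-0.004, 0.001, -1.0]]
ft_force: [0.6, -0.4, 0.9]
grip_width: -0.1
```

>>> servo_tool(targets=[{"travel": [0.7, -0.6, 0.5], "dr": [0, 0, 0.1], "grip": 1}, {"travel": [0.7, -0.6, 1], "dr": [0, 0, 0], "grip": 1}, {"travel": [0.6, -0.6, 1], "dr": [0, 0, 0], "grip": 1}, {"travel": [0, 0, 1], "dr": [0, 0, 0], "grip": 1}, {"travel": [0, 0, 0.7], "dr": [0, 0, 0], "grip": 1}, {"travel": [0, 0, 0], "dr": [0, 0, 0], "grip": 1}])

```text
time_s: 4.35
tcp_pos: [534.4, -12.7, 239.9]
ee_rot: [[0.998, -0.067, -0.005], [-0.067, -0.998, -0.0], [-0.005, 0.001, -1.0]]
ft_force: [-0.2, -0.3, 0.1]
grip_width: -0.1
```

```bash
python3 - <<'E'
from ov import *
for n in ("scene","top"):
    im=get_image(n); cv2.imwrite(f"pics/{n}2.png",cv2.cvtColor(im,cv2.COLOR_RGB2BGR))
s=get_state();print(s['tcp_pos'],s['ee_rot'].round(3),s['ft_force'])
p=(558.5,3,-.073)
ov("scene","pics/scene2.png",(180,150,350,280),4.6,p,"pics/o3.png")
ov("top","pics/top2.png",(190,100,345,200),5,p,"pics/o4.png")
E
```

```text
[535.35153818 -13.27682904 241.49372808] [[ 0.998 -0.068 -0.002]
 [-0.068 -0.998 -0.001]
 [-0.002  0.001 -1.   ]] [-0.07879078  0.7661602  -0.20142928]
```

View pics/o3.png

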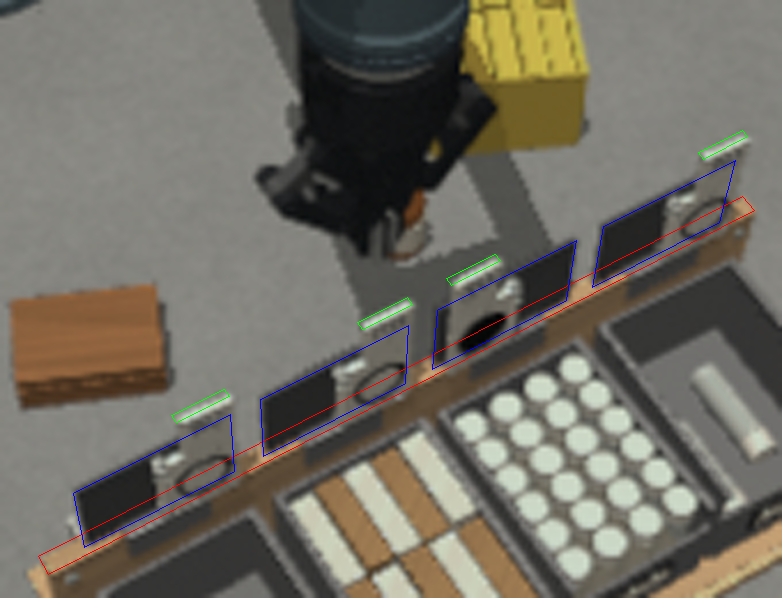

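View pics/o4.png

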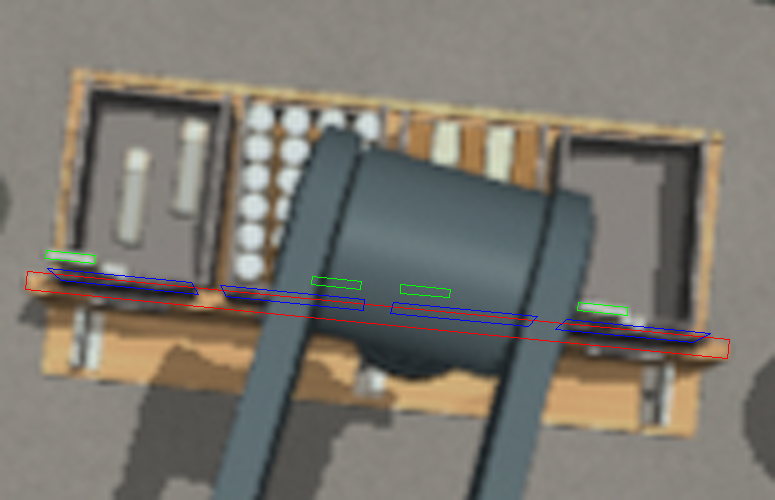

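>>> servo_tool(targets=[{"travel": [0, 0.42, 0.5], "dr": [0, 0, 0], "grip": 1}, {"travel": [0, 0, 0.8], "dr": [0, 0, 0], "grip": 1}, {"travel": [0, 0, 0.7], "dr": [0, 0, 0], "grip": 1}, {"travel": [0, 0, 0], "dr": [0, 0, 0], "grip": 1}])

```text
time_s: 4.95
tcp_pos: [535.1, -23.2, 200.0]
ee_rot: [[0.998, -0.069, -0.0], [-0.069, -0.998, -0.002], [0.0, 0.002, -1.0]]
ft_force: [-0.9, -0.4, 0.3]
grip_width: 0.1
```

```bash
python3 - <<'E'
from ov import *
for n in ("scene",):
    im=get_image(n); cv2.imwrite(f"pics/{n}3.png",cv2.cvtColor(im,cv2.COLOR_RGB2BGR))
s=get_state();print(s['tcp_pos'],s['ee_rot'].round(3),s['ft_force'])
c=cv2.imread("pics/scene3.png")[170:280,200:320];cv2.imwrite("pics/o5.png",cv2.resize(c,None,fx=5,fy=5,interpolation=cv2.INTER_CUBIC))
E
```

```text
[535.5422644  -23.23443798 200.77482568] [[ 0.998 -0.069  0.001]
 [-0.069 -0.998 -0.002]
 [ 0.001  0.002 -1.   ]] [-0.63639664  0.08617956  0.37099235]
```

View pics/o5.png

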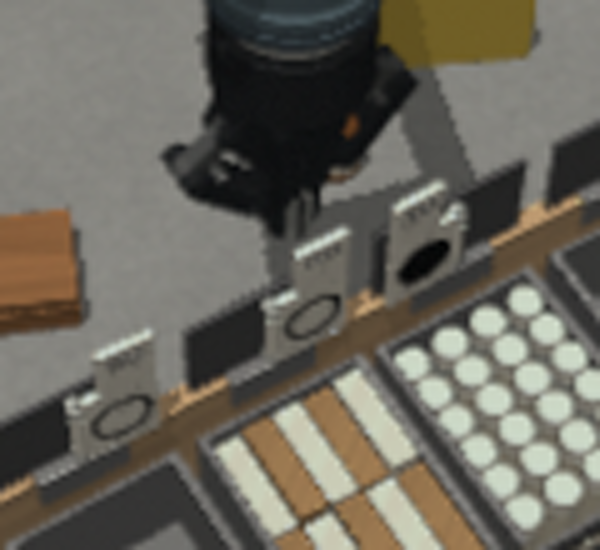

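>>> servo_tool(targets=[{"travel": [0.4, -0.2, 0.1], "dr": [0, 0, 0], "grip": 1}, {"travel": [0.4, -0.2, 0], "dr": [0, 0, 0], "grip": 1}, {"travel": [0.3, 0, 0], "dr": [0, 0, 0], "grip": 1}, {"travel": [0.3, 0, 0], "dr": [0, 0, 0], "grip": 1}])

```text
time_s: 5.5
tcp_pos: [566.6, -16.6, 199.8]
ee_rot: [[0.998, -0.069, 0.003], [-0.069, -0.998, -0.002], [0.003, 0.002, -1.0]]
ft_force: [-1.0, 0.2, -0.1]
grip_width: -0.1
```

```bash
cat > look.py <<'E'
from ov import *
import sys
k=sys.argv[1]
im=get_image("scene"); cv2.imwrite(f"pics/scene{k}.png",cv2.cvtColor(im,cv2.COLOR_RGB2BGR))
s=get_state();d=s['tcp_pos'][:2]-np.array([561.5,-51.4]);c,sn=np.cos(.073),np.sin(.073)
print(s['time_s'],s['tcp_pos'].round(1),"rel",(c*d[0]-sn*d[1]).round(1),(sn*d[0]+c*d[1]).round(1),s['ee_rot'].round(3).tolist(),s['ft_force'].round(1))
c=cv2.imread(f"pics/scene{k}.png")[170:280,200:320];cv2.imwrite(f"pics/c{k}.png",cv2.resize(c,None,fx=5,fy=5,interpolation=cv2.INTER_CUBIC))
E
python3 look.py 6
```

```text
5.55 [567.3 -16.7 199.9] rel 3.3 35.0 [[0.998, -0.069, 0.004], [-0.069, -0.998, -0.003], [0.004, 0.002, -1.0]] [-0.7  0.4 -0.1]
```

View pics/c6.png

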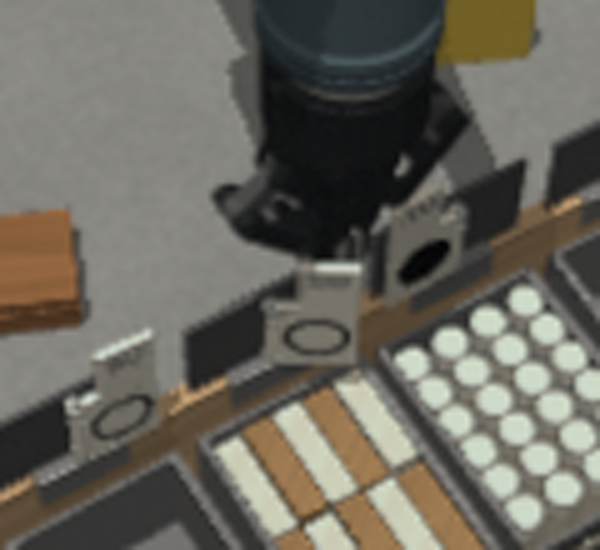

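>>> servo_tool(targets=[{"travel": [0.4, 0.15, 0], "dr": [0, 0, 0], "grip": 1}, {"travel": [0.4, 0.3, 0], "dr": [0, 0, 0], "grip": 1}, {"travel": [0.3, 0.3, 0], "dr": [0, 0, 0], "grip": 1}, {"travel": [0.1, 0.3, 0], "dr": [0, 0, 0], "grip": 1}])

```text
time_s: 6.05
tcp_pos: [591.6, -40.7, 200.0]
ee_rot: [[0.998, -0.069, 0.004], [-0.069, -0.998, -0.002], [0.004, 0.002, -1.0]]
ft_force: [-0.3, -0.2, -0.2]
grip_width: 0.1
```

```bash
python3 look.py 7
```

```text
6.1 [591.7 -41.5 200.1] rel 29.4 12.0 [[0.998, -0.069, 0.004], [-0.069, -0.998, -0.003], [0.004, 0.003, -1.0]] [-0.2 -0.6  0.6]
```

View pics/c7.png

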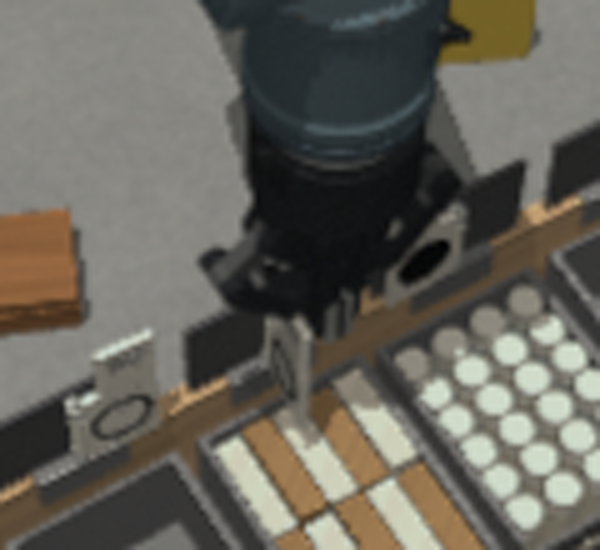

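>>> servo_tool(targets=[{"travel": [0.1, 0.4, 0], "dr": [0, 0, 0], "grip": 1}, {"travel": [0, 0.4, 0], "dr": [0, 0, 0], "grip": 1}, {"travel": [-0.1, 0.4, 0], "dr": [0, 0, 0], "grip": 1}, {"travel": [-0.2, 0.3, 0], "dr": [0, 0, 0], "grip": 1}, {"travel": [-0.15, 0.1, 0], "dr": [0, 0, 0], "grip": 1}])

```text
time_s: 6.72
tcp_pos: [581.7, -75.6, 200.3]
ee_rot: [[0.998, -0.07, 0.004], [-0.07, -0.998, -0.003], [0.005, 0.003, -1.0]]
ft_force: [1.2, 0.6, 0.2]
grip_width: -0.1
```

```bash
python3 look.py 8
```

```text
6.775 [581.4 -75.6 200.2] rel 21.6 -22.7 [[0.998, -0.07, 0.004], [-0.07, -0.998, -0.003], [0.004, 0.003, -1.0]] [ 0.5  0.5 -0. ]
```

View pics/c8.png

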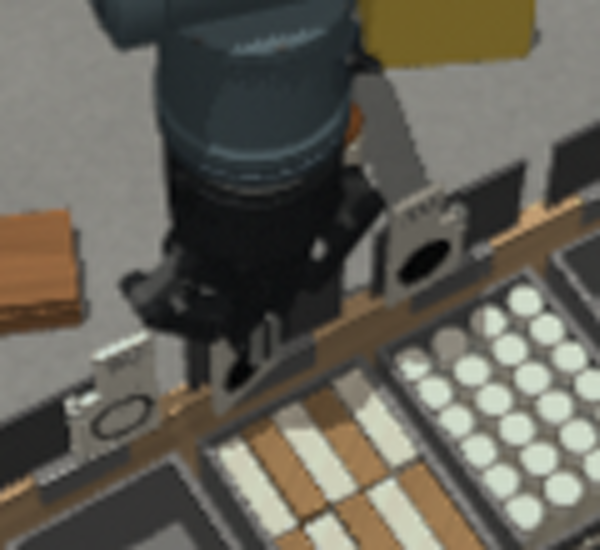

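>>> servo_tool(targets=[{"travel": [-0.1, 0.25, 0], "dr": [0, 0, 0], "grip": 1}, {"travel": [-0.15, 0.05, 0], "dr": [0, 0, 0], "grip": 1}, {"travel": [-0.1, 0, 0], "dr": [0, 0, 0], "grip": 1}])

```text
time_s: 7.15
tcp_pos: [573.6, -81.4, 200.4]
ee_rot: [[0.998, -0.069, 0.004], [-0.069, -0.998, -0.003], [0.005, 0.003, -1.0]]
ft_force: [0.8, 0.4, -1.2]
grip_width: -0.0
```

```bash
python3 look.py 9
```

```text
7.2 [573.4 -81.4 200.4] rel 14.1 -29.0 [[0.998, -0.069, 0.004], [-0.069, -0.998, -0.003], [0.004, 0.003, -1.0]] [ 0.1  0.3 -0.2]
```

View pics/c9.png

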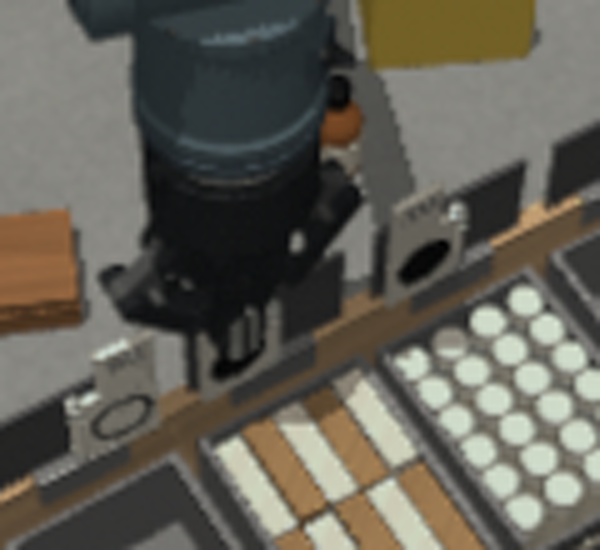

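Nearly flat. I'll keep going in small steps and watch the force.

>>> servo_tool(targets=[{"travel": [-0.08, 0, 0], "dr": [0, 0, 0], "grip": 1}, {"travel": [-0.06, 0, 0], "dr": [0, 0, 0], "grip": 1}])

```text
time_s: 7.45
tcp_pos: [571.4, -81.1, 200.5]
ee_rot: [[0.998, -0.069, 0.007], [-0.069, -0.998, -0.004], [0.007, 0.003, -1.0]]
ft_force: [6.8, -0.2, -3.7]
grip_width: -0.3
```

>>> servo_tool(targets=[{"travel": [-0.06, 0, 0], "dr": [0, 0, 0], "grip": 1}])

```text
time_s: 7.58
tcp_pos: [571.3, -81.1, 200.6]
ee_rot: [[0.998, -0.069, 0.01], [-0.069, -0.998, -0.004], [0.01, 0.003, -1.0]]
ft_force: [6.9, -0.7, -4.7]
grip_width: -0.2
```

>>> servo_tool(targets=[{"travel": [-0.06, 0, 0], "dr": [0, 0, 0], "grip": 1}])

```text
time_s: 7.7
tcp_pos: [571.3, -81.1, 200.6]
ee_rot: [[0.998, -0.069, 0.013], [-0.069, -0.998, -0.005], [0.013, 0.004, -1.0]]
ft_force: [7.9, -0.8, -4.7]
grip_width: 0.1
```

The force has risen to about 7 N and the motion has stopped, so the tag is at its stop. I'll back off along +x and then lift.

>>> servo_tool(targets=[{"travel": [0.3, 0, 0], "dr": [0, 0, 0], "grip": 1}, {"travel": [0.4, 0, 0], "dr": [0, 0, 0], "grip": 1}, {"travel": [0, 0, -1], "dr": [0, 0, 0], "grip": 1}, {"travel": [0, 0, -1], "dr": [0, 0, 0], "grip": 1}, {"travel": [0, 0, -1], "dr": [0, 0, 0], "grip": 1}, {"travel": [0, 0, -1], "dr": [0, 0, 0], "grip": 1}, {"travel": [0, 0, -1], "dr": [0, 0, 0], "grip": 1}, {"travel": [-1, 0, -0.5], "dr": [0, 0, 0], "grip": 1}, {"travel": [-1, 0, 0], "dr": [0, 0, 0], "grip": 1}, {"travel": [-1, 0, 0], "dr": [0, 0, 0], "grip": 1}, {"travel": [-1, 0, 0], "dr": [0, 0, 0], "grip": 1}, {"travel": [-1, 0, 0], "dr": [0, 0, 0], "grip": 1}])

```text
time_s: 9.2
tcp_pos: [484.8, -74.3, 313.3]
ee_rot: [[0.998, -0.068, 0.005], [-0.068, -0.998, -0.003], [0.006, 0.003, -1.0]]
ft_force: [-0.0, 0.7, 0.0]
grip_width: 0.2
```

>>> servo_tool(targets=[{"travel": [-1, 0, 0], "dr": [0, 0, 0], "grip": 1}, {"travel": [-1, 0, 0], "dr": [0, 0, 0], "grip": 1}, {"travel": [-1, 0, 0], "dr": [0, 0, 0], "grip": 1}, {"travel": [-1, 0, 0], "dr": [0, 0, 0], "grip": 1}, {"travel": [0, 0, 0], "dr": [0, 0, 0], "grip": 1}])

```text
time_s: 9.82
tcp_pos: [402.7, -68.6, 314.0]
ee_rot: [[0.998, -0.068, 0.004], [-0.068, -0.998, -0.003], [0.004, 0.003, -1.0]]
ft_force: [-0.9, -0.0, -0.4]
grip_width: -0.0
```

```bash
python3 look.py 10; python3 - <<'E'
from ov import *
p=(561,3,-.073)
im=get_image("top"); cv2.imwrite("pics/top10.png",cv2.cvtColor(im,cv2.COLOR_RGB2BGR))
a=cv2.imread("pics/scene10.png")[170:300,180:350];cv2.imwrite("pics/c10.png",cv2.resize(a,None,fx=4.6,fy=4.6,interpolation=cv2.INTER_CUBIC))
ov("top","pics/top10.png",(190,100,345,200),5,(557.5,3,-.073),"pics/o10.png",ang=(0,np.pi,np.pi,0))
E
```

```text
9.875 [403.4 -68.7 314.2] rel -156.5 -28.8 [[0.998, -0.068, 0.005], [-0.068, -0.998, -0.003], [0.005, 0.003, -1.0]] [ 0.2 -1.2  0.3]
```

View pics/c10.png

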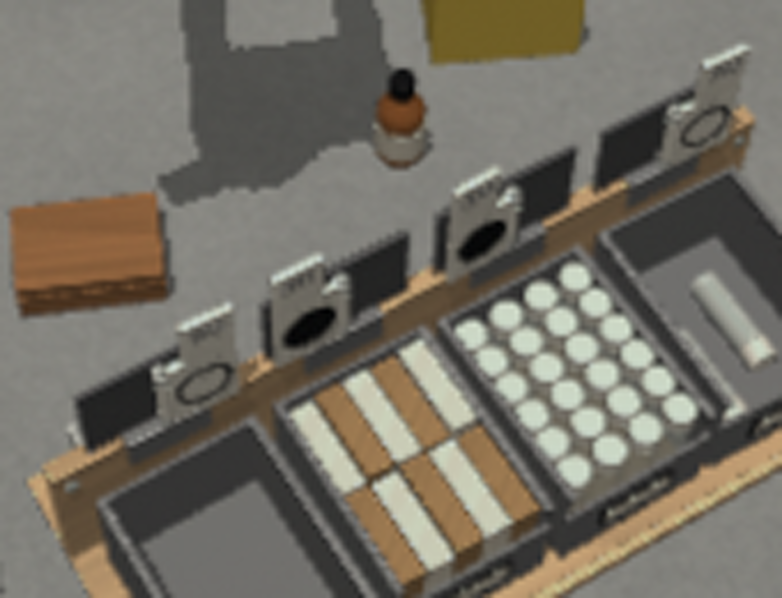

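View pics/o10.png

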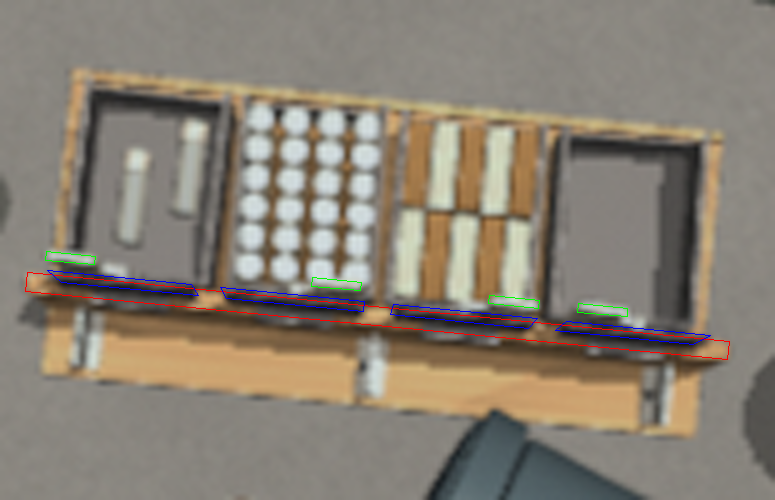

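The packs tag now shows the solid disc at crop (310,325). It lies as flat as the vials tag beside it, and the other tags, bins and items have not moved.

```bash
python3 -c "
import bench;print(bench.sign_off())"
```

```text
the job is handed in; nothing more can be done
None
```

All four tags now match their bins. Only the slide-pack bin's tag was wrong, showing an open ring in front of a full bin. I pushed it round with the shut fingertip until it stopped against the other half of its back plate, where the reading was about 7–9 N. Then I backed off and lifted clear.

- **Tags:** the last pictures show a disc at the vials and packs bins, and a ring at the low and empty bins. The flipped tag lies at the same angle as the vials tag beside it.
- **Surroundings:** the bins and other things on the rack side look unmoved. My last crops did not include the towel roll or the water bottle, but the arm stayed clear of both.
- **Time:** about 10 s of the 58 s allowed.
- **Disagreement:** the two cameras placed the rack about 5 mm apart in x. I used a value in between and relied on the contact force for the final push.

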